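Unclamp the blind-bored block and hold it bore-up

TASK

Slide the vise's jaw at least halfway open by its black knob, then lift the aluminium block out. One side of its square head has a blind hole: find that side, turn the block so that the hole faces straight up, and finish still holding it like that in the gripper, still and clear of everything, at least 20 cm above the bench. Leave the jaw open and do not disturb the two vials or the tape roll.

Things in the scene. Friction and masses are not known exactly. Their poses are not given: they have to be found in the camera images.
- vise: low blue bench vise, fixed to the bench: bed 180 (x) x 84 (y) mm, bed top 20 mm and jaw tops 43 mm above the bench. Origin: centre of its underside; z up. Fixed jaw at its +x end (steel face at x = +50 mm, the block stands against it), moving jaw on its -x side. The moving jaw's lip reaches 4 mm over the block's foot flange, so the block cannot be lifted while it is shut
- jaw (a joint): sliding jaw, m: 0 = shut on the block, grows as the jaw slides along the vise's -x (toward the robot); travel 0.045. It starts at 0 to 0.002. Stiff to slide (about 3 N) and stays where left
- jaw_knob (a point): centre of the black upright knob on the moving jaw, to be gripped or pushed: 24 mm diameter, 32 mm tall, from 50 to 82 mm above the bench; this point is 66 mm above the bench and moves with the jaw
- block: loose aluminium block, 150-250 g, upright on the vise bed: round flange 38 dia x 7 mm, shank 30 mm dia up to 54, square head 34x34x34 mm from 54 to 88 mm above its underside. Its one blind hole, 17 mm dia, 24 mm deep, is in the middle of ONE side of the head (body +x face), facing any way round at the start; other faces plain. Origin: centre of underside, z up, +x out of the hole
- head_center (a point): centre of the block's square head, 71 mm above the block's underside (91 mm above the bench at the start)
- bore_mouth (a point): centre of the bore's mouth on the head's side face, 17 mm from head_center along the block's +x
- vial_a: clear flip-lid vial, 63 x 50 x 90 mm, standing loose behind the vise; leave alone. Origin: centre of underside
- vial_b: clear flip-lid vial like the other, standing loose to the right of the vise; leave alone. Origin: centre of underside
- tape_roll: cream tape roll lying flat, 82 mm diameter, 18 mm high; leave alone. Origin: centre of underside

How it is judged (in metres and radians):
On the way, in this order (a step that is already met when the one before it is completed fails the run):
1. the jaw is slid open by at least 20 mm while the block still stands in the vise (value of joint jaw above 0.02 m and z of head_center in the frame of vise below 0.105 m and angle between block's own z axis and vertical below 0.3 rad), for 0.1 s.
2. the block is lifted out: its head at least 5 cm higher than it stood (z of head_center in the frame of vise above 0.14 m), for 0.1 s.
At the end, for the whole second after the job is handed in: The block is held still in the gripper's fingers, touching the vise nowhere, its head's centre at least 19 cm above the bench, the bore facing up within 15 degrees; the jaw is still open by at least 20 mm (angle between block's own x axis and vertical below 0.26 rad and height (world z) of head_center above 0.19 m and contact force between block and the fingers above 1 N and contact force between block and vise below 0.1 N and linear speed of block below 0.03 m/s and angular speed of block below 0.2 rad/s and value of joint jaw above 0.02 m); the arm keeps its last pose, push and grip.
It fails at once if the block is pulled up out of the vise while the jaw is shut (value of joint jaw below 0.015 m and z of head_center in the frame of vise above 0.105 m).
It fails at once if a vial is moved by more than 3 cm or tipped over (distance of any of vial_a, vial_b from where it was at the start of the episode above 0.03 m or angle between any of vial_a, vial_b's own z axis and vertical above 0.5 rad).
It fails at once if the tape roll is moved by more than 3 cm (distance of tape_roll from where it was at the start of the episode above 0.03 m).
It also fails if it takes over 69 s, if anything falls off the work surface, if the arm or the gripper's body presses on something with over 40 N, if the wrist force passes 120 N, or if a joint passes its speed limit or range.

ROBOT

A 6-joint arm with a two-finger parallel gripper is mounted at the origin on the work surface; the furniture and walls round the work are solid. World frame = base frame: x ahead of the robot, y to its left, z up, the work surface at z = 0. Lengths are in mm, angles in rad, forces in N, time in s.
With the tool pointing down it reaches from about 275 to 750 mm from the base axis. Payload 10.2 kg.
Tool frame: the origin (TCP) lies at the centre of the arm's flange, where the gripper is bolted on; the fingertips stand 173 mm ahead of it and the grasp point (between the pads) lies 155 mm ahead of it; z points along the fingers, y is the line along which they close (so a half turn about z gives the same grasp; the last joint's range is limited). The gripper opens to 85 mm and grips with 20 to 120 N. Pads are 22 mm wide; open, the fingers measure 114 mm over their backs; the gripper's body (76 mm by 85 mm) begins 54 mm behind the grasp point. The pads swing forward as they close: fully open they stand 13 mm farther back than shut.
Start: joints at [-1.376, 0.313, 1.498, -0, 1.331, -0.223], TCP at [213.008, -479.854, 404.694] pointing down, gripper open.
Joint ranges: [-2.94, 2.94], [-0.97, 2.17], [0.19, 2.56], [-1.23, 4.37], [0.02, 3.11], [-2.88, 2.88]. Speed limits (rad/s): [2.39, 2.39, 3.01, 3.14, 3.14, 3.14].

INTERFACE

Orientations are given as a unit quaternion [w, x, y, z].
In Python, from rig import ctrl, capture, calibration gives the robot as it stands (ctrl), with the cameras as plain functions.
- The arm moves only by the shell command python3 steer.py 'ROWS' [OPENING] [FORCE]. ROWS is a JSON list of rows, 1 to 8 of them, each of 6 numbers: dx, dy, dz in mm, then a rotation vector rx, ry, rz in rad; each row is the pose to reach, as a shift and turn from the pose commanded when the command began, along the tool's axes at that moment; what a row does not reach only later rows make up. A row lasts 1/10 s, in which the tool goes at most 50 mm and 0.15 rad, less where a joint would pass 70% of its speed; a pose out of reach is approached as far as the arm can. OPENING is the opening from 0.0 (shut) to 1.0 (fully open), set as the command begins (- or left out keeps the last). The fingers move at their own pace and stop on an object; FORCE is the grip in N (left out, the last holds). Time passes only in rows, so rows that do not move let the fingers close. It prints the time, the measured TCP pose, the force, the opening and the grip force at its end.
- ctrl.sense(): the state, without advancing time (a new reading comes with each control period).
- capture(name): name is "scene" or "top"; returns the picture (480x640x3 uint8, red, green, blue); there is no depth.
- calibration(name): a dict with "fx", "fy", "cx", "cy" (pixels), "distortion" ([k1, k2, p1, p2, k3] as OpenCV has them; the pictures are not rectified), "position" and "attitude" of the camera in the world. Camera axes: x right, y down, z forward; pixel columns grow to the right and rows downward; lengths in mm; the calibration is good to about 2 mm. A picture is of the moment at which its call begins. calibration takes no time and is no camera call.
- ctrl.finish_job(): hands the job in; it is judged then, once.
The state is a dict: "time_s": time; "joints": joint angles; "dq": joint speeds; "tau": joint torques, N m; "eef_pos": TCP position; "ee_rot": TCP orientation; "force": force on the tool from outside, world axes, zero at the start; "wrist_torque": the same for the moment, N m; "grip_width": opening from 0.0 (shut) to 1.0 (fully open); "grip_force": force on a finger pad.
Only numpy, scipy, OpenCV 4.12 (cv2) and the standard library are available. Lean on these libraries where they do the work, as an engineer would, in place of code of your own. Each camera call takes 0.05 s, during which the arm holds its last target. There are 200 camera calls.

## Working session

There is one attempt and no reset: what is moved stays moved. The work goes in short steps, Python scripts to look and compute and a shell command to move; the robot and the scene stay as the last step left them, time stands still between calls to the robot, and variables do not carry over. Pictures are saved under pics/ and viewed, at most 10 in all, crops included, and the job is handed in when it is done.

```bash
ls; mkdir -p pics
python3 - <<'E'
from rig import ctrl, capture, calibration
import cv2
for n in("scene","top"):
    im=capture(n); cv2.imwrite(f"pics/{n}0.png",im[:,:,::-1]); print(n,calibration(n))
print(ctrl.sense())
E
```

```text
pics
rig.py
steer.py
scene {'fx': 454.38583177889046, 'fy': 454.38583177889046, 'cx': 318.9719728187567, 'cy': 239.33488972804605, 'distortion': array([-0.10396762,  0.        ,  0.        ,  0.        ,  0.        ]), 'position': array([ 111.56307348, -702.78418714,  701.15883982]), 'attitude': array([-0.34330051,  0.84460903, -0.38326094,  0.14795742])}
top {'fx': 555.4436058392403, 'fy': 555.4436058392403, 'cx': 323.9337739470253, 'cy': 239.09663851274138, 'distortion': array([-0.07908597,  0.        ,  0.        ,  0.        ,  0.        ]), 'position': array([ 398.576489  , -316.41692161,  911.26623808]), 'attitude': array([ 0.07822899, -0.70262714,  0.70520813, -0.05363597])}
{'time_s': 0.1, 'joints': array([-1.37639072e+00,  3.13374606e-01,  1.49834761e+00, -2.50837853e-05,
        1.33095749e+00, -2.23394308e-01]), 'dq': array([ 4.06465555e-04,  2.30787857e-04, -1.49400283e-03,  2.88471772e-05,
       -6.23628228e-04, -6.83590314e-04]), 'tau': array([ 2.53748563e-03, -4.12898076e+01, -2.60143697e+01, -1.88502140e-04,
        3.05728085e-03, -1.89400333e-05]), 'eef_pos': array([ 213.00259551, -479.81454467,  404.20722039]), 'ee_rot': array([-5.43641975e-04,  9.78258874e-01,  2.07386788e-01, -4.30226549e-06]), 'force': array([-0.07357573,  0.3331565 , -0.29894968]), 'wrist_torque': array([-0.00400301,  0.00534265, -0.03919068]), 'grip_force': 0.0, 'grip_width': 0.9966515598659038}
```

View pics/scene0.png

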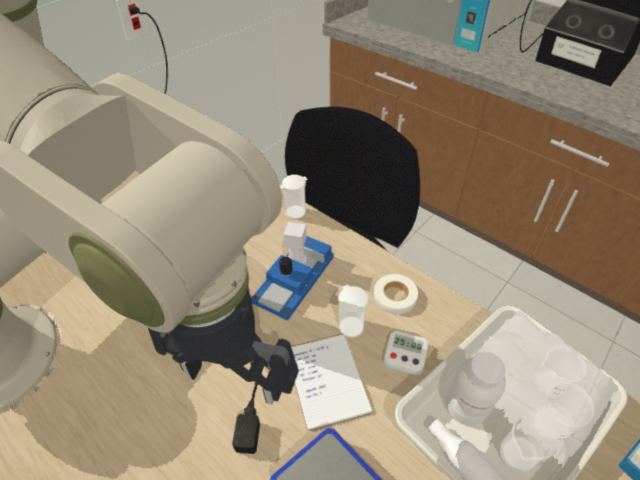

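View pics/top0.png

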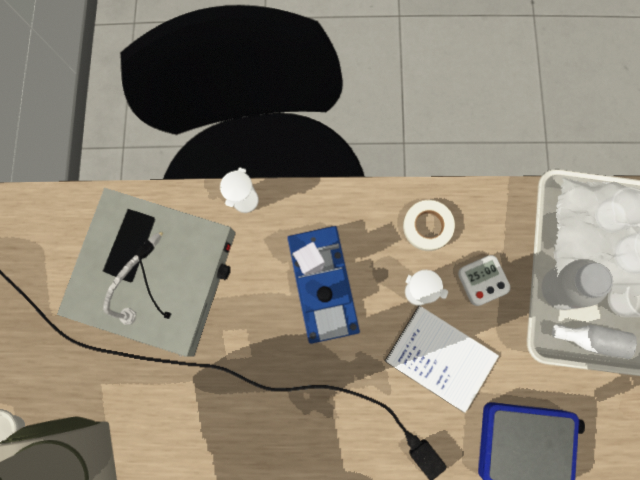

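The scene view shows the vise at about (290,275) with the block head at (294,235). The top view has the vise at (323,285), knob at (324,294), head at (308,258), vials at (240,190) and (424,288), and tape at (429,224). Next I'll localize them.

```bash
cat > h.py <<'E'
import numpy as np,cv2
from scipy.spatial.transform import Rotation as R
from rig import ctrl, capture, calibration
def rot(q): return R.from_quat(np.r_[q[1:],q[0]])
def K(c): return np.array([[c['fx'],0,c['cx']],[0,c['fy'],c['cy']],[0,0,1]])
def ray(n,uv):
    c=calibration(n); p=cv2.undistortPoints(np.array(uv,float).reshape(-1,1,2),K(c),c['distortion'])[:,0]
    return c['position'],rot(c['attitude']).apply(np.c_[p,np.ones(len(p))])
def plane(n,uv,z):
    o,d=ray(n,uv); return o+d*((z-o[2])/d[:,2])[:,None]
def proj(n,X):
    c=calibration(n); r=rot(c['attitude']).inv()
    return cv2.projectPoints(r.apply(np.atleast_2d(X)-c['position']),np.zeros(3),np.zeros(3),K(c),c['distortion'])[0][:,0]
E
python3 - <<'E'
from h import *
t=cv2.imread('pics/top0.png');s=cv2.imread('pics/scene0.png')
hsv=cv2.cvtColor(t,cv2.COLOR_BGR2HSV)
m=cv2.inRange(hsv,(100,120,40),(125,255,255)); m[:,:270]=0;m[:,380:]=0;m[:210]=0;m[360:]=0
pts=cv2.findNonZero(m); r=cv2.minAreaRect(pts); b=cv2.boxPoints(r); print(r,b); print(plane('top',b,20))
g=cv2.inRange(t,(0,0,0),(45,45,45)); g[:,:300]=0;g[:,345:]=0;g[:280]=0;g[308:]=0
print('knob px',cv2.minEnclosingCircle(cv2.findNonZero(g)),plane('top',[cv2.minEnclosingCircle(cv2.findNonZero(g))[0]],82))
print('axes',plane('top',[[320,240],[420,240],[320,340],[429,224],[424,288],[245,200]],0))
c1=cv2.resize(t[215:355,270:370],None,fx=4,fy=4,interpolation=cv2.INTER_CUBIC)
c2=cv2.resize(s[215:325,240:340],None,fx=4,fy=4,interpolation=cv2.INTER_CUBIC)
o=np.zeros((560,800,3),np.uint8);o[:560,:400]=c1;o[:440,400:]=c2;cv2.imwrite('pics/crop1.png',o)
E
```

```text
((322.55853271484375, 284.27313232421875), (109.02497100830078, 51.26478958129883), 77.90524291992188) [[286.07318 236.34142]
 [336.2     225.59996]
 [359.04388 332.20483]
 [308.91705 342.9463 ]]
[[ 572.15785591 -223.16993447   20.        ]
 [ 589.51486295 -305.44459857   20.        ]
 [ 416.61309555 -340.90202378   20.        ]
 [ 399.87541108 -261.43492654   20.        ]]
knob px ((324.27777099609375, 293.72222900390625), 7.4788713455200195) [[ 472.35796961 -287.94830874   82.        ]]
axes [[ 569.41649031 -278.0276428     0.        ]
 [ 568.25734536 -444.54229517    0.        ]
 [ 404.62204282 -278.16340741    0.        ]
 [ 595.37706777 -460.4817624     0.        ]
 [ 488.22946393 -448.5953292     0.        ]
 [ 639.70413347 -149.93562044    0.        ]]
```

View pics/crop1.png

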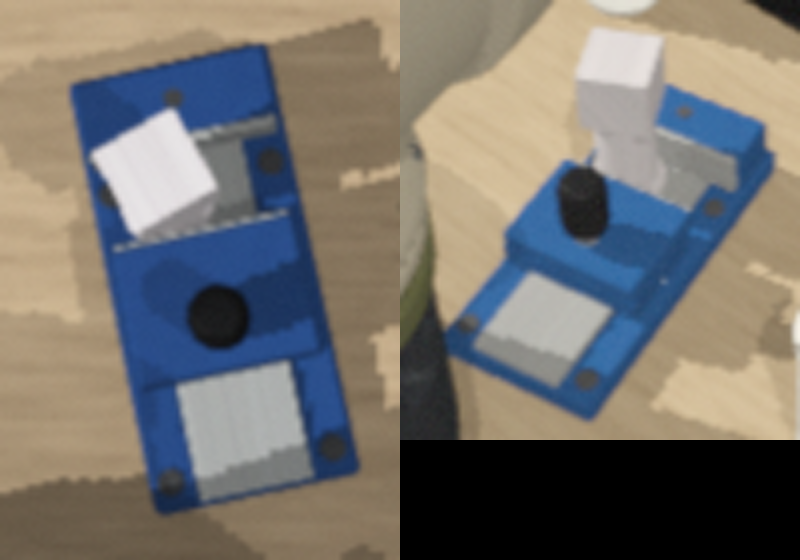

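Run:
```python
from h import *
c=np.array([[91,155],[172,108],[217,185],[138,235]])/4+[270,215]
P=plane('top',c,108);print(P,P.mean(0),np.linalg.norm(np.diff(P,axis=0),axis=1))
e=P[1]-P[0];a=np.arctan2(e[1],e[0]);e2=P[2]-P[3];e3=P[3]-P[0];print(np.degrees([a,np.arctan2(e2[1],e2[0]),np.arctan2(*(P[3]-P[0])[[1,0]]),np.arctan2(*(P[2]-P[1])[[1,0]])]))
cs=np.array([[590,28],[665,38],[655,90],[577,75]]);cs=(cs-[400,0])/4+[240,215]
Q=plane('scene',cs,108);print(Q,Q.mean(0))
# all candidates for bore mouths projected
C=np.r_[P[:,:2].mean(0),91]
for k in range(4):
    t=a+k*np.pi/2;X=C+17*np.array([np.cos(t),np.sin(t),0]);print(k,np.degrees(t),proj('top',X),proj('scene',X), [np.dot(X-C,calibration(n)['position']-X)>0 for n in('top','scene')])
```

```text
[[ 528.90037371 -242.53733056  108.        ]
 [ 546.24487417 -272.26506939  108.        ]
 [ 517.52208301 -288.82396956  108.        ]
 [ 499.26592624 -260.00472243  108.        ]] [ 522.98331428 -265.90777299  108.        ] [34.41758493 33.15412352 34.11504456]
[ -59.73878959  -57.64692798 -149.48368497 -150.03623507]
[[ 529.18587249 -243.77110829  108.        ]
 [ 547.27344921 -275.16705265  108.        ]
 [ 519.33558891 -294.67931799  108.        ]
 [ 502.96523842 -260.97929486  108.        ]] [ 524.69003726 -268.64919345  108.        ]
0 -59.73878959136312 [[319.13975489 253.66687603]] [[303.00628337 236.7493307 ]] [np.False_, np.True_]
1 30.261210408636877 [[303.6644858  249.73330623]] [[296.25804409 229.30257527]] [np.False_, np.False_]
2 120.26121040863688 [[299.48102492 265.10967794]] [[285.43416101 234.39902121]] [np.True_, np.False_]
3 210.26121040863688 [[315.02003992 269.09913725]] [[292.07076776 242.00946379]] [np.True_, np.True_]
```

Both views agree on the head at about (523.5,-267), with face normals at -60, 30, 120 and 210 degrees. The 210 face is plain. Next is the move to the knob.

```bash
cat >> h.py <<'E'
def delta(p,Rt):
    s=ctrl.sense(); r=rot(s['ee_rot'])
    d=r.inv().apply(np.array(p)-s['eef_pos']); w=(r.inv()*Rt).as_rotvec()
    print('d',d.round(1),'w',w.round(3),'n rows',max(np.linalg.norm(d)/50,np.linalg.norm(w)/.15).round(1))
def down(deg): # tool down, tool x at yaw deg
    a=np.radians(deg); x=np.array([np.cos(a),np.sin(a),0]); z=np.array([0,0,-1.]); return R.from_matrix(np.c_[x,np.cross(z,x),z])
E
python3 - <<'E'
from h import *
print(proj('scene',[[472.4,-288,66],[472.4,-288,82]]))
s=cv2.imread('pics/scene0.png');g=cv2.inRange(s,(0,0,0),(50,50,50));g[:,:274]=0;g[:,298:]=0;g[:250]=0;g[280:]=0
print(cv2.boundingRect(cv2.findNonZero(g)))
delta([472.4,-288,300],down(11.6))
E
```

```text
[[284.63928282 265.52977646]
 [284.03900965 259.79231715]]
(281, 258, 11, 16)
d [314.9 -70.  104.4] w [-0.001 -0.     0.215] n rows 6.8
```

```bash
python3 steer.py '[[45,-10,15,0,0,0.03],[90,-20,30,0,0,0.06],[135,-30,45,0,0,0.1],[180,-40,60,0,0,0.13],[225,-50,75,0,0,0.16],[270,-60,90,0,0,0.19],[315,-69,104,0,0,0.215],[315,-69,104,0,0,0.215]]' 1.0 40
python3 - <<'E'
from h import *
delta([472.8,-288.7,226],down(11.6))
E
```

```text
time_s: 0.9
eef_pos: [475.6, -285.5, 298.4]
ee_rot: [-0.002, 0.995, 0.103, -0.001]
force: [-0.1, -0.9, -0.8]
grip_width: 0.998
grip_force: 0.0
d [-3.3  2.8 72.4] w [-0.004  0.001  0.005] n rows 1.5
```

```bash
python3 steer.py '[[-1,1,20,0,0,0],[-2,2,30,0,0,0],[-2,2,30,0,0,0],[-2,2,30,0,0,0]]'
python3 - <<'E'
from h import *
delta([472.8,-288.7,226],down(11.6))
im=capture("top");cv2.imwrite("pics/t1.png",cv2.resize(im[200:360,230:430,::-1],None,fx=3,fy=3))
E
```

```text
time_s: 1.3
eef_pos: [471.1, -291.9, 271.1]
ee_rot: [0.0, 0.995, 0.101, 0.0]
force: [-0.7, 0.1, -0.1]
grip_width: 0.999
grip_force: 0.0
d [ 2.3 -2.8 45.1] w [ 0. -0. -0.] n rows 0.9
```

View pics/t1.png

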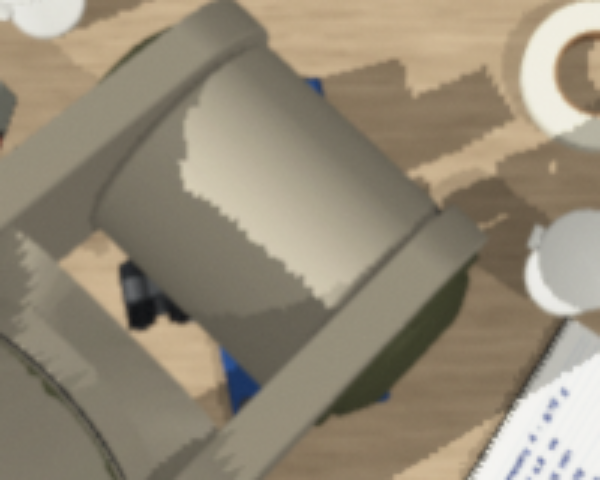

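The arm hides the vise from above, and nothing is touching. The tool pose is good, so I'll descend, grip the knob and pull 38 mm.

```bash
python3 steer.py '[[2,-2.5,15,0,0,0],[2,-2.5,30,0,0,0],[2,-2.5,45,0,0,0],[2,-2.5,45,0,0,0]]' && python3 steer.py '[[0,0,0,0,0,0],[0,0,0,0,0,0],[0,0,0,0,0,0],[0,0,0,0,0,0],[0,0,0,0,0,0],[0,0,0,0,0,0],[0,0,0,0,0,0]]' 0 40
```

```text
time_s: 1.75
eef_pos: [472.5, -288.5, 224.9]
ee_rot: [-0.001, 0.995, 0.101, -0.001]
force: [0.1, 0.0, 0.6]
grip_width: 0.996
grip_force: 0.0
time_s: 2.45
eef_pos: [472.9, -288.3, 226.4]
ee_rot: [-0.0, 0.995, 0.101, 0.0]
force: [-1.9, 2.6, 6.3]
grip_width: 0.264
grip_force: 39.4
```

```bash
python3 steer.py '[[-5,0,0,0,0,0],[-11,0,0,0,0,0],[-17,0,0,0,0,0],[-23,0,0,0,0,0],[-29,0,0,0,0,0],[-36,0,0,0,0,0],[-36,0,0,0,0,0],[-36,0,0,0,0,0]]' && python3 steer.py '[[0,0,0,0,0,0],[0,0,0,0,0,0],[0,0,0,0,0,0],[0,0,0,0,0,0],[0,0,0,0,0,0]]' 1 && python3 steer.py '[[0,0,-25,0,0,0],[0,0,-70,0,0,0],[0,0,-120,0,0,0],[-45,0,-140,0,0,0],[-90,0,-150,0,0,0],[-135,20,-150,0,0,0],[-180,40,-150,0,0,0],[-180,60,-150,0,0,0]]'
python3 - <<'E'
from h import *
for n in("scene","top"):
    im=capture(n); cv2.imwrite(f"pics/{n}2.png",im[:,:,::-1])
t=cv2.imread('pics/top2.png');s=cv2.imread('pics/scene2.png')
c1=cv2.resize(t[215:355,270:370],None,fx=4,fy=4,interpolation=cv2.INTER_CUBIC)
c2=cv2.resize(s[215:325,240:340],None,fx=4,fy=4,interpolation=cv2.INTER_CUBIC)
o=np.zeros((560,800,3),np.uint8);o[:560,:400]=c1;o[:440,400:]=c2;cv2.imwrite('pics/crop2.png',o)
E
```

```text
time_s: 3.25
eef_pos: [437.1, -295.8, 226.3]
ee_rot: [-0.0, 0.995, 0.101, -0.0]
force: [-3.3, 1.9, 8.0]
grip_width: 0.263
grip_force: 39.8
time_s: 3.75
eef_pos: [437.6, -295.8, 225.6]
ee_rot: [-0.0, 0.995, 0.101, -0.0]
force: [-0.5, -0.8, 0.9]
grip_width: 1.003
grip_force: 0.0
time_s: 4.55
eef_pos: [269.7, -392.4, 376.1]
ee_rot: [0.0, 0.995, 0.099, -0.0]
force: [-0.0, -0.0, 0.4]
grip_width: 0.997
grip_force: 0.0
```

View pics/crop2.png

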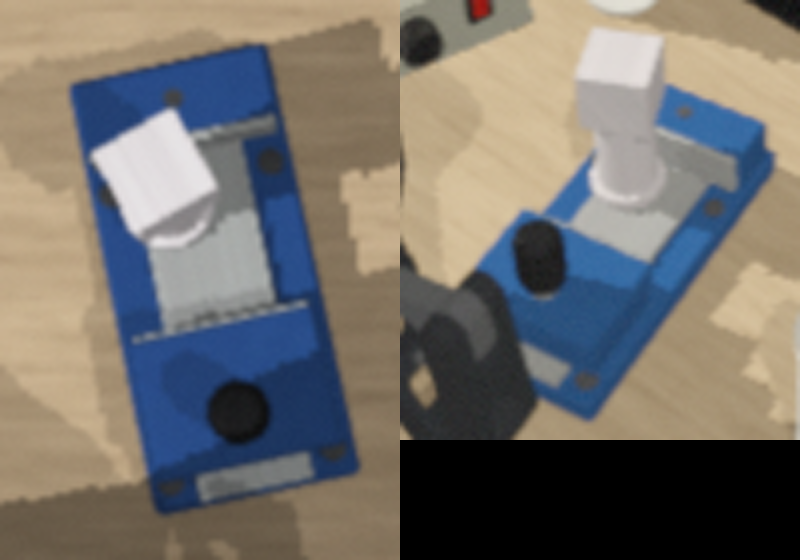

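The jaw has opened about 36 mm with the block undisturbed, and both visible head faces are plain. The hole is therefore on the 30 or 120 degree side. I'll grip across the -60/120 faces.

Run:
```python
from h import *
delta([523.7,-267,330],down(30.8))
print(ctrl.sense()['joints'])
```

```text
d [271.2 -73.2  45.6] w [ 0.001  0.    -0.338] n rows 5.7
[-1.21005838e+00  2.34907742e-01  1.67930228e+00 -5.43272299e-05
  1.22658947e+00  1.61110186e-01]
```

```bash
python3 steer.py '[[45,-12,8,0,0,-0.06],[90,-24,16,0,0,-0.12],[135,-36,24,0,0,-0.18],[180,-49,32,0,0,-0.24],[225,-61,40,0,0,-0.3],[271,-73,46,0,0,-0.338],[271,-73,46,0,0,-0.338],[271,-73,46,0,0,-0.338]]' 1
python3 - <<'E'
from h import *
delta([523.7,-267,248],down(30.8))
E
```

```text
time_s: 5.45
eef_pos: [524.6, -263.3, 329.2]
ee_rot: [-0.0, 0.963, 0.268, -0.0]
force: [-0.3, 0.5, 0.1]
grip_width: 1.0
grip_force: 0.0
d [-2.7  2.8 81.2] w [-0.001  0.001  0.006] n rows 1.6
```

```bash
python3 steer.py '[[0,0,20,0,0,0],[0,0,35,0,0,0],[0,0,35,0,0,0],[0,0,35,0,0,0]]'
python3 - <<'E'
from h import *
delta([523.7,-267,248],down(30.8))
im=capture("scene");cv2.imwrite("pics/s3.png",cv2.resize(im[150:350,200:400,::-1],None,fx=3,fy=3,interpolation=cv2.INTER_CUBIC))
E
```

```text
time_s: 5.85
eef_pos: [523.6, -265.1, 295.5]
ee_rot: [0.0, 0.964, 0.267, 0.0]
force: [-0.3, -0.5, 1.1]
grip_width: 1.0
grip_force: 0.0
d [-0.9  1.7 47.5] w [ 0.    -0.     0.002] n rows 1.0
```

View pics/s3.png

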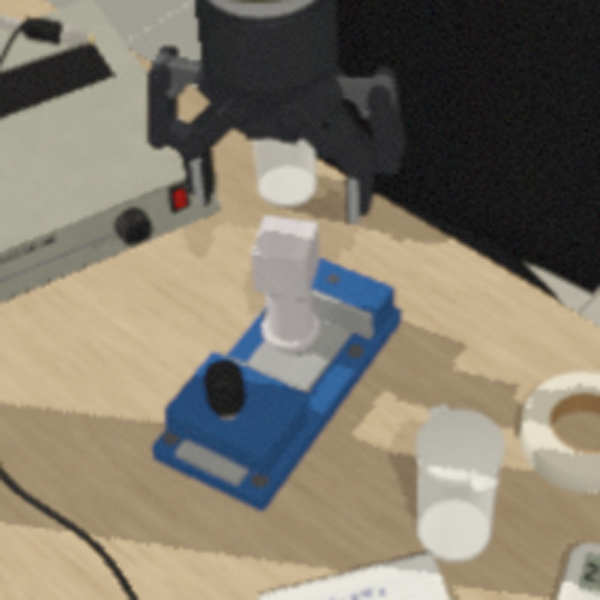

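The open fingers straddle the head at crop (286,255) and are centred on it. Now descend, grip and lift.

```bash
python3 steer.py '[[-1,1.5,16,0,0,0],[-1,1.5,32,0,0,0],[-1,1.5,47,0,0,0],[-1,1.5,47,0,0,0],[-1,1.5,47,0,0,0]]' && python3 steer.py '[[0,0,0,0,0,0],[0,0,0,0,0,0],[0,0,0,0,0,0],[0,0,0,0,0,0],[0,0,0,0,0,0],[0,0,0,0,0,0],[0,0,0,0,0,0]]' 0 80 && python3 steer.py '[[0,0,-8,0,0,0],[0,0,-25,0,0,0],[0,0,-50,0,0,0],[0,0,-80,0,0,0],[0,0,-110,0,0,0],[0,0,-140,0,0,0],[0,0,-150,0,0,0],[0,0,-150,0,0,0]]'; python3 -c "
from h import *
print(ctrl.sense()['joints'])"
```

```text
time_s: 6.4
eef_pos: [524.1, -266.8, 248.8]
ee_rot: [0.001, 0.964, 0.267, 0.0]
force: [-0.6, -0.1, -0.1]
grip_width: 1.001
grip_force: 0.0
time_s: 7.1
eef_pos: [524.1, -266.5, 248.3]
ee_rot: [0.0, 0.964, 0.267, 0.0]
force: [-1.8, 0.6, 5.6]
grip_width: 0.387
grip_force: 80.1
time_s: 7.9
eef_pos: [524.0, -266.4, 398.4]
ee_rot: [0.001, 0.964, 0.267, 0.0]
force: [-0.1, 0.0, -2.5]
grip_width: 0.387
grip_force: 79.6
[-6.69551319e-01  4.56670228e-01  1.30830065e+00  1.41798215e-05
  1.37496934e+00  3.60359928e-01]
```

```bash
python3 steer.py '[[0,0,-10,0,0,0.15],[0,0,-20,0,0,0.3],[0,0,-30,0,0,0.45],[0,0,-40,0,0,0.6],[0,0,-50,0,0,0.75],[0,0,-60,0,0,0.9],[0,0,-70,0,0,1.05],[0,0,-80,0,0,1.2]]' && python3 steer.py '[[-10,0,0,0,0.15,0],[-20,0,0,0,0.3,0],[-30,0,0,0,0.45,0],[-40,0,0,0,0.6,0],[-50,0,0,0,0.75,0],[-60,0,0,0,0.9,0],[-70,0,0,0,1.0,0],[-70,0,0,0,1.0,0]]'
python3 - <<'E'
from h import *
s=ctrl.sense();print(s['joints'].round(3));r=rot(s['ee_rot']).as_matrix();print(r.round(3));print(proj('top',s['eef_pos']+155*r[:,2]),proj('scene',s['eef_pos']+155*r[:,2]))
a=capture("top");b=capture("scene")
o=np.hstack([cv2.resize(x[:,:,::-1],(400,300),interpolation=cv2.INTER_AREA) for x in(a,b)])
u=np.clip(proj('top',s['eef_pos']+155*r[:,2])[0],60,420).astype(int)
q=[]
for n,x in(('top',a),('scene',b)):
    u=proj(n,s['eef_pos']+155*r[:,2])[0].astype(int); u=np.clip(u,[67,50],[572,429]); q.append(cv2.resize(x[u[1]-50:u[1]+50,u[0]-67:u[0]+67,::-1],(400,300),interpolation=cv2.INTER_CUBIC))
cv2.imwrite('pics/c4.png',np.vstack([o,np.hstack(q)]))
E
```

```text
time_s: 8.7
eef_pos: [524.2, -266.7, 475.7]
ee_rot: [-0.001, 0.945, -0.327, -0.002]
force: [-0.3, 0.3, -3.0]
grip_width: 0.389
grip_force: 79.4
time_s: 9.5
eef_pos: [468.1, -223.0, 475.5]
ee_rot: [0.155, 0.831, -0.284, 0.452]
force: [0.5, -0.9, -1.8]
grip_width: 0.388
grip_force: 79.7
[-0.673  0.124  1.646  0.032  0.376  1.534]
[[ 0.43  -0.612  0.664]
 [-0.333 -0.791 -0.514]
 [ 0.839 -0.    -0.543]]
[[328.42777309 164.77689918]] [[325.04451858  83.55686363]]
```

View pics/c4.png

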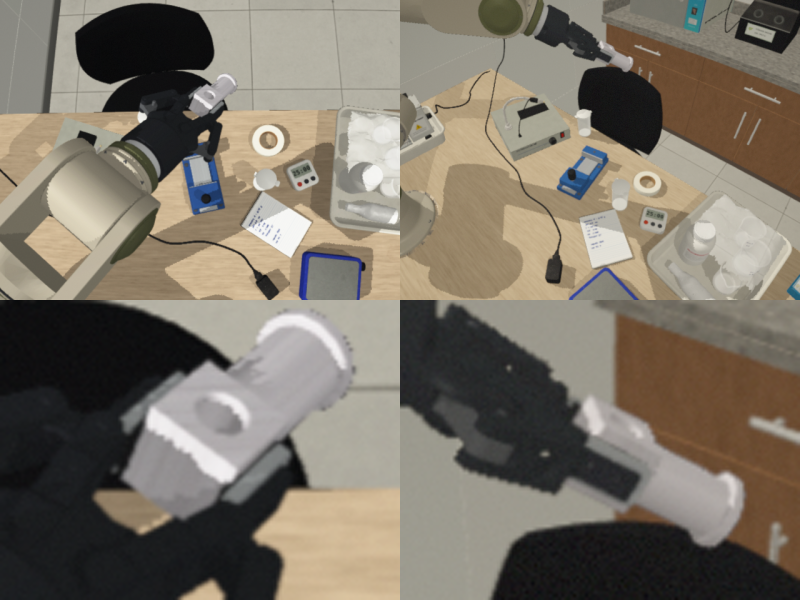

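The top crop at (222,412) shows the blind hole on the upper face. I need another 0.574 rad of tilt, and I'll raise the arm as well so j5 stays in range.

```bash
python3 steer.py '[[25,0,-16,0,0.08,0],[50,0,-32,0,0.16,0],[75,0,-49,0,0.25,0],[100,0,-65,0,0.34,0],[126,0,-81,0,0.43,0],[126,0,-81,0,0.52,0],[126,0,-81,0,0.574,0],[126,0,-81,0,0.574,0]]' && python3 steer.py '[[0,0,0,0,0,0],[0,0,0,0,0,0],[0,0,0,0,0,0]]'
python3 - <<'E'
from h import *
s=ctrl.sense();print(s['joints'].round(3),abs(s['dq']).max());r=rot(s['ee_rot']).as_matrix();print(r.round(3))
p=s['eef_pos']+155*r[:,2];q=[]
for n in('top','scene'):
    x=capture(n);u=np.clip(proj(n,p)[0].astype(int),[67,50],[572,429]); q.append(cv2.resize(x[u[1]-50:u[1]+50,u[0]-67:u[0]+67,::-1],(400,300),interpolation=cv2.INTER_CUBIC))
cv2.imwrite('pics/c5.png',np.hstack(q))
E
```

```text
time_s: 10.4
eef_pos: [469.3, -224.2, 626.4]
ee_rot: [0.229, 0.669, -0.229, 0.669]
force: [-0.7, 0.4, -2.5]
grip_width: 0.387
grip_force: 79.8
time_s: 10.7
eef_pos: [468.7, -223.7, 627.4]
ee_rot: [0.229, 0.668, -0.229, 0.67]
force: [-0.0, -0.3, -2.4]
grip_width: 0.385
grip_force: 79.8
[-0.673  0.057  1.447  0.217  0.067  1.354] 0.007903293581035236
[[-0.001 -0.612  0.791]
 [ 0.001 -0.791 -0.612]
 [ 1.     0.     0.002]]
```

View pics/c5.png

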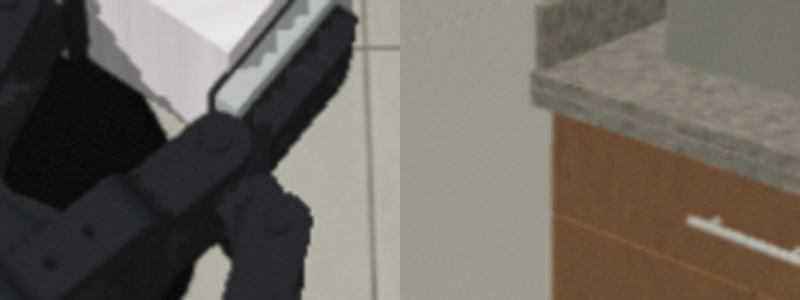

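The clamped crop shows only the head's front corner at (160,50), and the scene camera misses it. I'll take one wider look from the top.

Run:
```python
from h import *
s=ctrl.sense();r=rot(s['ee_rot']).as_matrix();p=s['eef_pos']+155*r[:,2];print(proj('top',[p+r[:,0]*17,p+75*r[:,2]]))
x=capture('top');cv2.imwrite('pics/c6.png',cv2.resize(x[:200,220:480,::-1],None,fx=3,fy=3,interpolation=cv2.INTER_CUBIC))
```

```text
[[344.6633512  -17.50424137]
 [420.11703834 -85.95677261]]
```

View pics/c6.png

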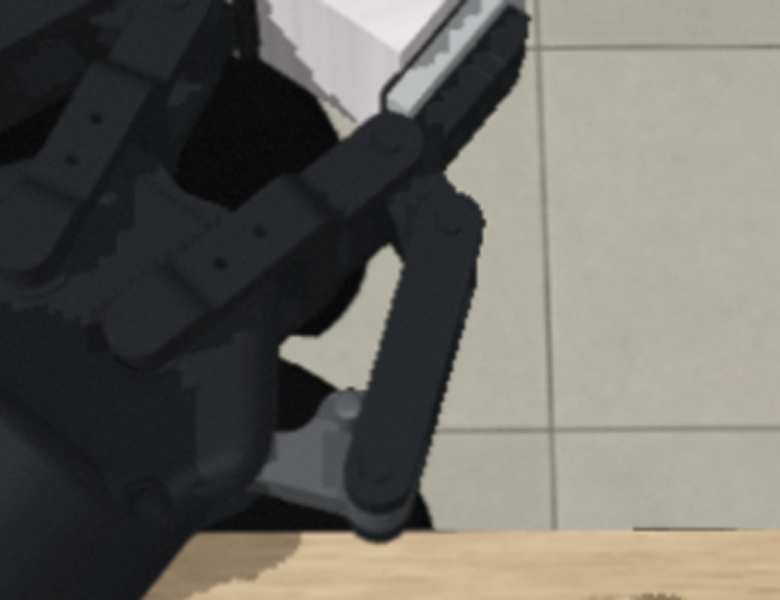

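The head is still at the frame's top edge at (370,10). I'll pull back 130 mm to bring the block into view and check its attitude.

```bash
python3 steer.py '[[0,0,-20,0,0,0],[0,0,-40,0,0,0],[0,0,-65,0,0,0],[0,0,-90,0,0,0],[0,0,-115,0,0,0],[0,0,-130,0,0,0],[0,0,-130,0,0,0],[0,0,-130,0,0,0]]'
python3 - <<'E'
from h import *
s=ctrl.sense();r=rot(s['ee_rot']).as_matrix();p=s['eef_pos']+155*r[:,2];print(s['joints'].round(3),abs(s['dq']).max(),r[:,0],r[2]);u=proj('top',[p+r[:,0]*17,p+75*r[:,2]]);print(u)
x=capture('top');cv2.imwrite('pics/c7.png',cv2.resize(x[:200,250:510,::-1],None,fx=3,fy=3,interpolation=cv2.INTER_CUBIC))
E
```

```text
time_s: 11.65
eef_pos: [365.9, -144.0, 627.3]
ee_rot: [0.229, 0.668, -0.228, 0.67]
force: [0.6, -0.3, -3.0]
grip_width: 0.386
grip_force: 79.9
[-0.68  -0.244  1.718  0.215  0.096  1.357] 0.023827521448165263 [-0.0028592   0.00216855  0.99999356] [ 9.99993561e-01 -3.70760410e-05  3.58834957e-03]
[[189.95206317 163.923436  ]
 [284.99014451  70.66568217]]
```

View pics/c7.png

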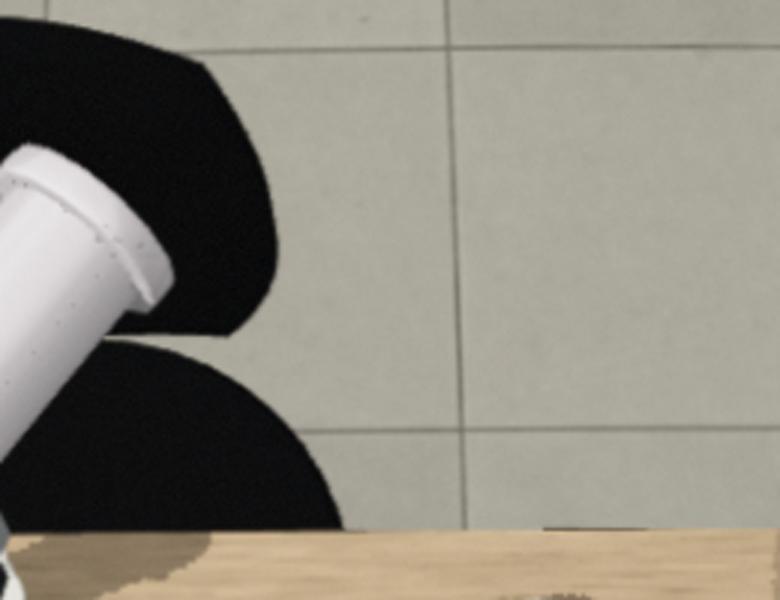

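The foot flange appears at image (279,76), close to the predicted (285,71), so the block lies along the tool axis. Settling and handing in.

```bash
python3 steer.py '[[0,0,0,0,0,0],[0,0,0,0,0,0],[0,0,0,0,0,0],[0,0,0,0,0,0]]' && python3 -c "
from rig import ctrl, capture, calibration
print(ctrl.finish_job())"
```

```text
time_s: 12.1
eef_pos: [366.0, -144.1, 627.0]
ee_rot: [0.229, 0.668, -0.229, 0.67]
force: [-0.2, -0.5, -1.9]
grip_width: 0.384
grip_force: 79.9
the job is handed in; nothing more can be done
None
```

Job handed in at 12.1 s with no verdict returned: jaw open about 36 mm, and block held still in the gripper with the hole facing up, about 63 cm above the bench; the vials and tape roll were never approached, but I did not re-measure them at the end.

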